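# Load a saz bridge in the slotting jig and click the carriage home

### The job

Stand the wooden instrument bridge upright on its feet in the blue-walled nest of the jig's carriage while the carriage is still at its loading end, and let go of it. Then grip the carriage's upright wooden knob and slide the carriage along its rods until its spring ball clicks into the notch at the red stop, and finish while still gripping the knob and holding the carriage at rest in that notch. Leave the sanding block, the wax tin and the screwdriver alone.

Things in the scene. Friction and masses are not known exactly. Their poses are not given: they have to be found in the camera images.
- jig: fixed plywood jig base 200 x 340 x 18 mm (x, y, z), turned anywhere up to about 0.4 rad about vertical; origin at the centre of its underside on the bench; two steel rods run along its y axis; dark wood end blocks 26 mm high on the base at its y ends. The carriage slides along jig +y, from the loading end (jig -y) towards the stop
- carriage: aluminium plate 120 x 90 x 12 mm on the rods, axes parallel to the jig's; origin at the centre of its underside, 30 mm above the bench (its top is at 42 mm). It only slides along jig y, 170 mm in all, with about 2 N of friction, and stays where it is left. Starts at the loading end (jig -y), at least 70 mm short of the notch
- knob (a point): upright dark wood cylinder with a brass band, 22 mm in diameter and 45 mm tall, fixed on the carriage; this point is the centre of its foot on the carriage's top (42 mm above the bench, so its top is 87 mm above the bench); centre 45 mm to the jig's -x side of the carriage's middle, 67 mm from the nest's centre
- nest (a point): centre of the nest's floor, on the carriage's top, 42 mm above the bench, 22 mm to the jig's +x side of the carriage's middle; axes parallel to the jig's. The nest is a rectangle inside four blue walls 6 mm thick and 8 mm high: 19 mm wide along jig x, 75 mm long along jig y, open above
- detent_ball (a point): centre of the 10 mm steel spring ball in the carriage's side that faces jig +x, 62 mm from the carriage's middle, 36 mm above the bench; axes parallel to the jig's (moves with the carriage; stays put when the ball is pressed in)
- notch (a point): the notch: midway between two upright brass pins (10 mm diameter, centres 16 mm apart along jig y) on the red stop, 36 mm above the bench; axes parallel to the jig's. The ball is home when level with this point along jig y (it then lies 7 mm to its -x side); there it has about 1 mm of free play, and let loose within some 5 mm the carriage centres itself
- bridge: saz bridge of pale wood with a white bone cap, standing on its two feet on the bench: 14 mm thick along its x, 70 mm long along its y (66 mm waist, 62 mm cap), 30 mm tall, 30 g; origin at the centre of its underside. Waist and cap, from 12 mm up to 30 mm above its underside, are the place to grip, across the thickness. Either way round fits the nest, its length along the nest's length
- sander: bystander: cork sanding block 60 x 36 x 26 mm; origin at the centre of its underside. It and the bridge may change places
- tin: bystander: round yellow wax tin with a steel lid, 69 mm across, 24 mm high; origin at the centre of its underside
- screwdriver: bystander: screwdriver lying on the bench, about 200 mm long
- stop: red stop fixed on the jig, 44 mm along jig y, 30 mm high, with a slotted steel saw guide on top (to 78 mm above the bench), on the jig's +x side beside the carriage's path; its place along jig y varies. Its pins resist the ball with 8 to 14 N from 15 mm before the notch; 8 mm before, the resistance turns into a pull towards the notch; beyond it resists likewise. Origin under the notch
Not all that is in view belongs to the job. Of the things that look like the bridge, take the one that is nearest to the robot's base at the start.

How it is judged:
By the outcome, as a careful person would: the job done as asked, in the order asked, and still so for the second after the job is handed in, while the arm keeps its last pose, push and grip.
It also fails if it takes over 64 s, if anything falls off the work surface, if the arm or the gripper's body presses on something with over 40 N, if the wrist force passes 120 N, or if a joint passes its speed limit or range.

### The arm

A 6-joint arm with a two-finger parallel gripper is mounted at the origin on the work surface. World frame = base frame: x ahead of the robot, y to its left, z up, the work surface at z = 0. Lengths are in m, angles in rad, forces in N, time in s.
With the tool pointing down it reaches from about 0.3 to 0.875 m from the base axis. Payload 6.4 kg.
Tool frame: the origin (TCP) lies between the finger pads; the fingertips stand 19 mm ahead of it and the grasp point (between the pads) is the TCP (ctrl.tips_ahead is the z of the fingertips in the tool frame, in m); z points along the fingers, y is the line along which they close (so a half turn about z gives the same grasp; the last joint's range is limited). The gripper opens to 85 mm and grips with 20 to 120 N. Pads are 22 mm wide; open, the fingers measure 114 mm over their backs; the gripper's body (76 mm by 85 mm) begins 54 mm behind the grasp point. The pads swing forward as they close: fully open they stand 13 mm farther back than shut.
Start: joints at [-1.324, 0.181, 1.607, -0, 1.354, -0.206], TCP at [0.252, -0.517, 0.25] pointing down, gripper open.
Joint ranges: [-2.99, 2.99], [-0.89, 2.07], [0.3, 2.58], [-1.14, 4.28], [0, 2.63], [-3.12, 3.12]. Speed limits (rad/s): [2.57, 2.57, 3.01, 3.14, 3.14, 3.14].

### API

Orientations are given as a unit quaternion [w, x, y, z].
In Python, from bench import readout, vision, ctrl gives the robot as it stands.
- The arm moves only by the tool play_rows, never from a script. Its arguments are lists of equal length, an entry for each row: "xyz": the shift along the tool's x, y, z in mm, a list of three; "rot": the turn, a rotation vector about the tool's x, y, z in rad, a list of three; "grip": the opening, from 0 (shut) to 1 (fully open). In form: {"xyz": [[x, y, z], ...], "rot": [[rx, ry, rz], ...], "grip": [grip, ...]}. A call has exactly 10 rows; each row is the pose to reach, as a shift and turn from the pose commanded when the call began, along the tool's axes at that moment; what a row does not reach only later rows make up. A row lasts 1/8 s, in which the tool goes at most 62.5 mm and 10.7 degrees, less where a joint would pass 70% of its speed; a pose out of reach is approached as far as the arm can. A call with a gripper value outside its range is refused whole. The fingers move at their own pace and stop on an object; the grip force is fixed at half the most. Time passes only in rows, so rows that repeat a pose let the fingers close, or fill a call up. It gives the time, the measured TCP pose, the force, the opening and the grip force at its end, in the units of the state.
- readout.get_obs(): the state, without advancing time (a new reading comes with each control period).
- vision.camera(name): name is "side" or "top" or "wrist"; returns a dict with "color" (420x560x3 uint8, red, green, blue), "depth" (420x560 float32, m along the optical axis (not along the pixel's ray), 0 where there is no reading), "camera_matrix" (3x3 intrinsics, pixels), "extrinsics" (4x4, takes a point from camera to world coordinates); the wrist camera has in their place "hand_eye" (4x4, takes a point from camera to tool coordinates, whose origin is the TCP and whose axes are the flange's). Camera axes: x right, y down, z forward; pixel columns grow to the right and rows downward; lengths in m; the calibration is good to about 2 mm. A picture is of the moment at which its call begins: read the wrist's pose just before it.
- ctrl.hand_in(): hands the job in; it is judged then, once.
The state is a dict: "time_s": time; "q": joint angles; "dq": joint speeds; "joint_efforts": joint torques, N m; "eef_pos": TCP position; "eef_rot": TCP orientation; "wrist_force": force on the tool from outside, world axes, zero at the start; "torque": the same for the moment, N m; "opening": opening from 0.0 (shut) to 1.0 (fully open); "grasp_force": force on a finger pad.
Only numpy, scipy, OpenCV 4.12 (cv2) and the standard library are available. Lean on these libraries where they do the work, as an engineer would, in place of code of your own. Each camera call takes 0.05 s, during which the arm holds its last target. There are 200 camera calls.

## Working session

There is one attempt and no reset: what is moved stays moved. The work goes in short steps, Python scripts to look and compute and a tool call to move; the robot and the scene stay as the last step left them, time stands still between calls to the robot, and variables do not carry over. Pictures are saved under pics/ and viewed, at most 10 in all, crops included, and the job is handed in when it is done.

Besides the shell and the picture viewer there is one more tool, called as name(argument=value, ...) on one line, values as JSON. play_rows: Moves the arm, as the interface text tells. Its arguments: {"type":"object","properties":{"xyz":{"type":"array","items":{"type":"array","items":{"type":"number"}}},"rot":{"type":"array","items":{"type":"array","items":{"type":"number"}}},"grip":{"type":"array","items":{"type":"number"}}},"required":["xyz","rot","grip"]}

```bash
mkdir -p pics
cat > h.py <<'E'
import numpy as np, cv2
from bench import readout, vision, ctrl
from scipy.spatial.transform import Rotation as R
def T_tool(o):
    T=np.eye(4); w,x,y,z=o["eef_rot"]; T[:3,:3]=R.from_quat([x,y,z,w]).as_matrix(); T[:3,3]=o["eef_pos"]; return T
def cloud(name):
    o=readout.get_obs(); c=vision.camera(name)
    E=c["extrinsics"] if "extrinsics" in c else T_tool(o)@c["hand_eye"]
    d=c["depth"]; v,u=np.indices(d.shape); K=c["camera_matrix"]
    P=np.stack([(u-K[0,2])/K[0,0]*d,(v-K[1,2])/K[1,1]*d,d,np.ones_like(d)],-1)@np.asarray(E).T
    P=P[...,:3]; P[d==0]=np.nan
    return c["color"],P,c,E
def save(f,im): cv2.imwrite("pics/"+f,cv2.cvtColor(im,cv2.COLOR_RGB2BGR))
E
python3 - <<'E'
from h import *
for n in("top","side"):
    c,P,_,_=cloud(n); save(n+"0.png",c); np.savez(n+"0.npz",c=c,P=P)
o=readout.get_obs(); print(o)
E
```

```text
{'time_s': 0.1, 'q': array([-1.32426659e+00,  1.81481830e-01,  1.60787226e+00, -1.64646396e-06,
        1.35381654e+00, -2.06292478e-01]), 'dq': array([ 0.0010792 , -0.00137794, -0.00200341, -0.00183957, -0.0007179 ,
        0.000366  ]), 'joint_efforts': array([-2.81236698e-04, -4.45884955e+01, -3.52238667e+01, -3.33178850e-04,
        4.25304446e-03, -1.10058599e-05]), 'eef_pos': array([ 0.25147105, -0.51658862,  0.24948302]), 'eef_rot': array([-7.88813340e-04,  9.74477966e-01,  2.24481782e-01, -1.66759362e-05]), 'wrist_force': array([-0.9432964 ,  0.88051443,  0.01403333]), 'torque': array([ 0.01526154,  0.09371244, -0.03422209]), 'grasp_force': 0.0, 'opening': 1.004044305227805}
```

View pics/top0.png

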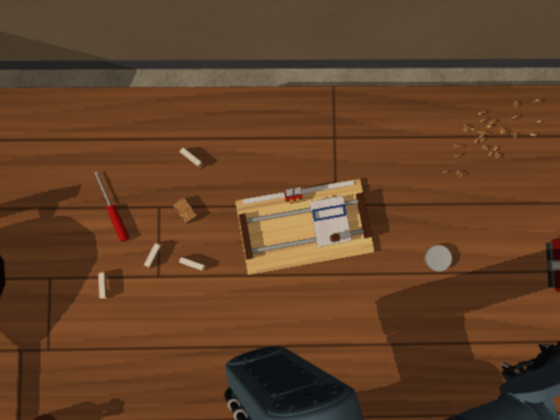

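The top view shows the jig at about (305,225), with the carriage at (330,222) on its right and the knob at (335,237). Four things look like the bridge: (190,157), (152,254), (192,264) and (102,285). Next I'll measure their distance from the base and enlarge them.

Run:
```python
from h import *
z=np.load("top0.npz"); c,P=z["c"],z["P"]
for u,v in [(190,157),(152,254),(192,264),(102,285),(185,210),(439,258),(335,237),(330,212),(293,195),(118,222)]:
    p=P[v,u]; print((u,v),p.round(3),np.hypot(*p[:2]).round(3))
# blob rectangles for pale items
for u,v in [(190,157),(152,254),(192,264),(102,285)]:
    s=P[v-25:v+25,u-25:u+25].reshape(-1,3); s=s[(s[:,2]>.010)]; a=s[s[:,2]>.012]
    a=a[np.hypot(*(a[:,:2]-P[v,u][:2]).T)<.05]
    print((u,v),len(a),a[:,2].max().round(3),[np.round(x,3) for x in cv2.minAreaRect(a[:,:2].astype(np.float32)*1000)])
a=cv2.resize(c[130:310,80:220],None,fx=3.3,fy=3.3,interpolation=cv2.INTER_CUBIC)
save("crop1.png",a)
```

```text
(190, 157) [0.746 0.245 0.03 ] 0.786
(152, 254) [0.491 0.342 0.034] 0.598
(192, 264) [0.464 0.239 0.029] 0.522
(102, 285) [0.412 0.471 0.029] 0.626
(185, 210) [0.606 0.258 0.026] 0.658
(439, 258) [ 0.472 -0.409  0.029] 0.625
(335, 237) [ 0.528 -0.129  0.085] 0.543
(330, 212) [ 0.595 -0.122  0.047] 0.607
(293, 195) [ 0.638 -0.025  0.066] 0.638
(118, 222) [0.575 0.432 0.029] 0.72
(190, 157) 146 0.037 [array([746.36 , 243.221]), array([62.001, 41.892]), np.float64(80.396)]
(152, 254) 175 0.037 [array([492.673, 337.722]), array([31.524, 77.146]), np.float64(45.49)]
(192, 264) 148 0.037 [array([464.408, 239.81 ]), array([67.978, 14.175]), np.float64(70.531)]
(102, 285) 202 0.039 [array([411.802, 471.598]), array([68.625, 17.326]), np.float64(4.411)]
```

View pics/crop1.png

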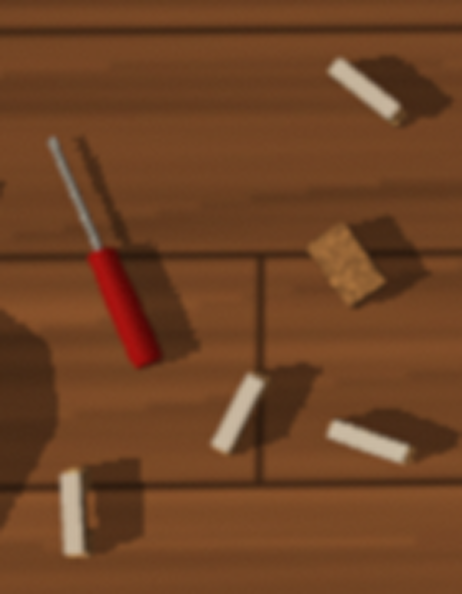

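View pics/side0.png

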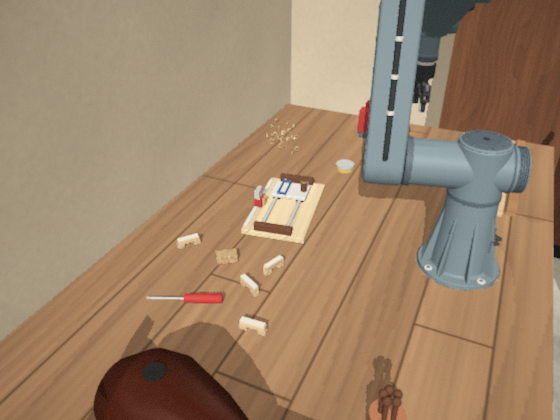

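The side view shows the same four at (188,240), (250,285), (273,265) and (253,325). The bridge meant is the one at top (192,264), side (273,265): it is 0.522 m from the base, against 0.598, 0.626 and 0.786 for the others. The crop shows it lone and standing. Next is the jig geometry.

Run:
```python
from h import *
z=np.load("top0.npz"); c,P=z["c"],z["P"]; Q=P.reshape(-1,3); C=c.reshape(-1,3).astype(int)
Z=Q[:,2]; near=(abs(Q[:,0]-.57)<.2)&(abs(Q[:,1]+.06)<.25)
def rect(m,n):
    a=(Q[m&near][:,:2]*1000).astype(np.float32); print(n,len(a),[np.round(x,2) for x in cv2.minAreaRect(a)], np.median(Z[m&near]).round(4)); return a
rect((Z>.012)&(Z<.024)&(C[:,0]>120),"base")
grey=(abs(C[:,0]-C[:,2])<50)
rect((Z>.036)&(Z<.053)&(abs(Q[:,1]+.125)<.07)&(abs(Q[:,0]-.575)<.09),"plate+walls")
blue=(C[:,2]>C[:,0]+30); a=rect(blue,"blue");print(a.mean(0))
rect((Z>.07)&(abs(Q[:,1]+.125)<.05)&(Q[:,0]<.56),"knob")
red=(C[:,0]>90)&(C[:,1]<40)&(C[:,2]<40); a=rect(red,"red"); print(a.mean(0))
```

```text
base 5900 [array([560.51, -56.36]), array([200.03, 339.45]), np.float64(9.46)] 0.0188
plate+walls 1465 [array([ 573.06, -128.95]), array([126.55, 143.79]), np.float64(5.12)] 0.0433
blue 118 [array([ 593.89, -118.37]), array([28.75, 86.22]), np.float64(10.04)] 0.0505
[ 594.2806  -117.50101]
knob 67 [array([ 526.55, -129.77]), array([21.9 , 20.95]), np.float64(37.08)] 0.0873
red 45 [array([633.8 , -26.82]), array([ 8.91, 39.9 ]), np.float64(9.28)] 0.0491
[634.42255  -26.296995]
```

```bash
cat >> h.py <<'E'
def go(x,y,z,yaw_toolx):
    "tool shift (mm) and rotvec from current pose to world target mm, tool down, tool x at given world yaw (deg)"
    T=T_tool(readout.get_obs()); d=np.array([x,y,z])-T[:3,3]*1000
    a=np.radians(yaw_toolx); ca,sa=np.cos(a),np.sin(a)
    G=np.array([[ca,sa,0],[sa,-ca,0],[0,0,-1]])
    print("shift",(T[:3,:3].T@d).round(1),"rot",R.from_matrix(T[:3,:3].T@G).as_rotvec().round(4))
E
python3 -c "
from h import *
print(ctrl.tips_ahead); go(464,240,200,70.5)"
```

```text
0.019
shift [ 522.1 -587.3   50.6] rot [-0.0013 -0.0009 -0.7776]
```

play_rows(xyz=[[10,-12,0],[32,-36,0],[64,-72,0],[100,-112,0],[136,-153,0],[172,-193,0],[208,-234,0],[240,-270,0],[258,-290,0],[262,-294,0]], rot=[[0,0,0],[0,0,-0.05],[0,0,-0.12],[0,0,-0.2],[0,0,-0.3],[0,0,-0.4],[0,0,-0.5],[0,0,-0.6],[0,0,-0.7],[0,0,-0.77]], grip=[1,1,1,1,1,1,1,1,1,1])

```text
time_s: 1.35
eef_pos: [0.3583, -0.1354, 0.25]
eef_rot: [-0.0, 0.817, 0.576, 0.0]
wrist_force: [-0.3, -0.2, -0.2]
opening: 1.001
grasp_force: 0.0
```

```bash
python3 -c "
from h import *
go(464,240,200,70.5); c,P,_,_=cloud('wrist'); save('w0.png',c)"
```

```text
shift [389.1 -26.4  50.2] rot [-0.     -0.0004 -0.0018]
```

play_rows(xyz=[[12,-1,2],[42,-3,8],[90,-6,15],[145,-10,22],[200,-14,29],[255,-17,36],[310,-21,43],[355,-24,48],[382,-26,50],[389,-26,50]], rot=[[0,0,0],[0,0,0],[0,0,0],[0,0,0],[0,0,0],[0,0,0],[0,0,0],[0,0,0],[0,0,0],[0,0,0]], grip=[1,1,1,1,0.6,0.6,0.6,0.6,0.6,0.6])

```text
time_s: 2.65
eef_pos: [0.4662, 0.2378, 0.1996]
eef_rot: [-0.0, 0.819, 0.574, -0.001]
wrist_force: [0.1, 0.1, 0.7]
opening: 0.598
grasp_force: 0.0
```

```bash
python3 -c "
from h import *
c,P,_,_=cloud('wrist'); save('w1.png',c)
Q=P.reshape(-1,3); 
m=(Q[:,2]>.02)&(Q[:,2]<.045)&(np.hypot(Q[:,0]-.464,Q[:,1]-.24)<.06)
a=Q[m]; print(len(a),np.percentile(a[:,2],[5,50,95]),cv2.minAreaRect((a[:,:2]*1000).astype(np.float32)))
b=a[a[:,2]>.026]; print(len(b),cv2.minAreaRect((b[:,:2]*1000).astype(np.float32)),readout.get_obs()['eef_pos'])"
```

```text
1361 [0.02749611 0.02892108 0.03006828] ((465.6153564453125, 242.44448852539062), (64.48863220214844, 13.580787658691406), 70.35220336914062)
1311 ((465.5931396484375, 242.39501953125), (64.37531280517578, 13.554147720336914), 70.3884506225586) [0.46644542 0.23752178 0.1998207 ]
```

View pics/w1.png

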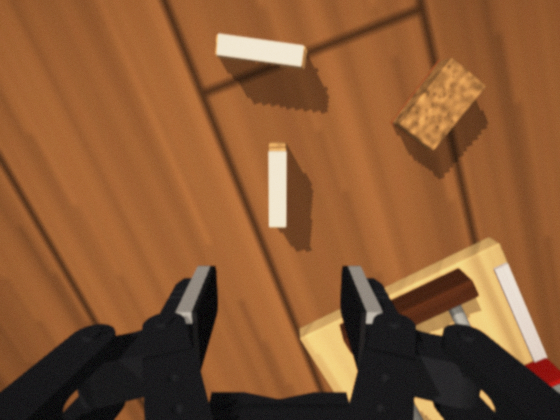

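The wrist view shows the bridge at (277,187), clear of its neighbours (the look-alike at (260,50), the cork block at (440,103)). I'll descend on it.

```bash
python3 -c "
from h import *
go(465.3,241.5,31,70.4)"
```

```text
shift [  3.4  -2.3 168.8] rot [-0.0009  0.0003 -0.0057]
```

play_rows(xyz=[[3,-2,10],[3.4,-2.3,40],[3.4,-2.3,80],[3.4,-2.3,115],[3.4,-2.3,140],[3.4,-2.3,156],[3.4,-2.3,164],[3.4,-2.3,168],[3.4,-2.3,168.8],[3.4,-2.3,168.8]], rot=[[0,0,-0.006],[0,0,-0.006],[0,0,-0.006],[0,0,-0.006],[0,0,-0.006],[0,0,-0.006],[0,0,-0.006],[0,0,-0.006],[0,0,-0.006],[0,0,-0.006]], grip=[0.6,0.6,0.6,0.6,0.6,0.6,0.6,0.6,0.6,0.6])

```text
time_s: 3.95
eef_pos: [0.4662, 0.2407, 0.0321]
eef_rot: [0.0, 0.817, 0.577, 0.001]
wrist_force: [-0.7, -0.6, 0.8]
opening: 0.599
grasp_force: 0.0
```

play_rows(xyz=[[0,0,0],[0,0,0],[0,0,0],[0,0,0],[0,0,0],[0,0,0],[0,0,0],[0,0,0],[0,0,0],[0,0,0]], rot=[[0,0,0],[0,0,0],[0,0,0],[0,0,0],[0,0,0],[0,0,0],[0,0,0],[0,0,0],[0,0,0],[0,0,0]], grip=[0.3,0.15,0,0,0,0,0,0,0,0])

```text
time_s: 5.2
eef_pos: [0.4662, 0.2406, 0.032]
eef_rot: [0.0, 0.817, 0.576, 0.0]
wrist_force: [-1.3, 0.6, 6.2]
opening: 0.146
grasp_force: 59.9
```

play_rows(xyz=[[0,0,-4],[0,0,-20],[0,0,-50],[0,0,-90],[0,0,-125],[0,0,-150],[0,0,-164],[0,0,-168],[0,0,-168],[0,0,-168]], rot=[[0,0,0],[0,0,0],[0,0,0],[0,0,0],[0,0,0],[0,0,0],[0,0,0],[0,0,0],[0,0,0],[0,0,0]], grip=[0,0,0,0,0,0,0,0,0,0])

```text
time_s: 6.45
eef_pos: [0.4651, 0.2403, 0.1983]
eef_rot: [-0.0, 0.817, 0.576, -0.001]
wrist_force: [0.6, 0.3, -0.9]
opening: 0.147
grasp_force: 59.2
```

```bash
python3 -c "
from h import *
go(593.5,-118.5,200,99.5)"
```

```text
shift [-294.9  241.3   -1.8] rot [-0.0021  0.0007 -0.5079]
```

play_rows(xyz=[[-8,7,0],[-30,24,0],[-66,54,0],[-106,87,0],[-148,121,0],[-190,155,0],[-230,188,0],[-264,216,-1],[-288,236,-2],[-295,241,-2]], rot=[[0,0,0],[0,0,-0.03],[0,0,-0.08],[0,0,-0.16],[0,0,-0.24],[0,0,-0.32],[0,0,-0.4],[0,0,-0.46],[0,0,-0.5],[-0.002,0,-0.508]], grip=[0,0,0,0,0,0,0,0,0,0])

```text
time_s: 7.7
eef_pos: [0.5939, -0.1208, 0.2009]
eef_rot: [0.001, 0.647, 0.763, 0.0]
wrist_force: [0.9, 0.4, -0.2]
opening: 0.145
grasp_force: 59.2
```

```bash
python3 -c "
from h import *
c,P,_,_=cloud('wrist'); save('w2.png',c); np.savez('w2.npz',c=c,P=P); o=readout.get_obs(); T=T_tool(o); print(o['eef_pos'])
Q=P.reshape(-1,3);C=c.reshape(-1,3).astype(int)
m=(C[:,2]>C[:,0]+30)&(Q[:,2]>.03)&(Q[:,2]<.06); a=(Q[m]*1000).astype(np.float32); print(len(a),cv2.minAreaRect(a[:,:2]),np.median(a[:,2]))
k=(Q[:,2]>.083)&(Q[:,2]<.09)&(np.hypot(Q[:,0]-.526,Q[:,1]+.13)<.03); a=(Q[k]*1000).astype(np.float32); print(len(a),len(a) and cv2.minEnclosingCircle(a[:,:2]))
"
```

```text
[ 0.59376844 -0.1205216   0.20082101]Traceback (most recent call last):
  File "<string>", line 5, in <module>
    m=(C[:,2]>C[:,0]+30)&(Q[:,2]>.03)&(Q[:,2]<.06); a=(Q[m]*1000).astype(np.float32); print(len(a),cv2.minAreaRect(a[:,:2]),np.median(a[:,2]))
                                                                                                   ~~~~~~~~~~~~~~~^^^^^^^^^
cv2.error: OpenCV(4.12.0) /io/opencv/modules/imgproc/src/convhull.cpp:143: error: (-215:Assertion failed) total >= 0 && (depth == CV_32F || depth == CV_32S) in function 'convexHull'
```

View pics/w2.png

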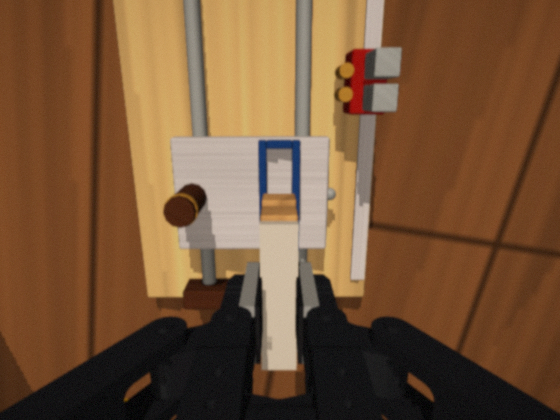

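The wrist view shows the held bridge at (280,290), the nest's far part at (280,150-200), the knob at (185,205), the ball at (331,193), and the stop's two pins at (346,71) and (345,94).

```bash
python3 -c "
from h import *
z=np.load('w2.npz'); c,P=z['c'],z['P']
for u,v in [(263,160),(296,160),(280,143),(280,170),(220,170),(183,208),(331,193),(346,71),(345,94),(380,60),(280,220),(280,300),(280,360),(280,205)]: print(u,v,c[v,u],(P[v,u]*1000).round(1))
"
```

```text
263 160 [ 30  59 107] [577.7 -91.8  49.4]
296 160 [ 24  57 105] [601.5 -87.7  50.1]
280 143 [ 24  58 105] [588.  -77.6  49. ]
280 170 [190 174 164] [591.5 -98.5  41.7]
220 170 [186 173 162] [ 546.3 -106.2   40.4]
183 208 [73 35 18] [ 530.9 -125.7   86.6]
331 193 [159 153 141] [ 634.  -110.5   38.9]
346 71 [171 116  37] [625.2 -21.6  46. ]
345 94 [175 122  45] [627.4 -36.7  48.3]
380 60 [153 147 136] [639.3 -14.9  77.9]
280 220 [187 146 100] [589.1 -89.  193.1]
280 300 [206 188 164] [ 594.1 -118.7  198. ]
280 360 [204 186 161] [ 598.5 -145.5  197.8]
280 205 [163 112  63] [588.9 -87.1 179.7]
```

```bash
python3 -c "
from h import *
z=np.load('w2.npz'); c,P=z['c'],z['P']; Q=P.reshape(-1,3)*1000;C=c.reshape(-1,3).astype(int)
ok=~np.isnan(Q[:,0])
def rr(m,n):
    a=np.ascontiguousarray(Q[m&ok][:,:2],dtype=np.float32); r=cv2.minAreaRect(a); print(n,len(a),np.round(r[0],1),np.round(r[1],1),round(r[2],2)); return a
blue=(C[:,2]>C[:,0]+30)&(Q[:,2]>46)&(Q[:,2]<54)
a=rr(blue,'blue')
rr((Q[:,2]>14)&(Q[:,2]<22),'base')
plate=rr((Q[:,2]>38)&(Q[:,2]<54)&(C[:,2]>60)&(np.hypot(Q[:,0]-575,Q[:,1]+120)<85),'plate')
b=rr((Q[:,2]>190)&(abs(Q[:,0]-593)<20)&(C[:,0]>150),'bridge')
B=Q[(Q[:,2]>190)&(abs(Q[:,0]-593)<20)&(C[:,0]>150)&ok]; print('tilt',np.linalg.lstsq(np.c_[B[:,:2]-[594,-120],np.ones(len(B))],B[:,2],rcond=None)[0])
t=np.radians(9.46); J=np.array([[np.cos(t),np.sin(t)],[-np.sin(t),np.cos(t)]])
o=np.array([593.,-118.5])
for n,m in [('blue',a),('plate',plate),('bridge',b)]:
    w=(m-o)@J.T; print(n,'jig rel x',np.percentile(w[:,0],[.5,2,98,99.5]).round(1),'y',np.percentile(w[:,1],[.5,2,98,99.5]).round(1))
k=(Q[:,2]>82)&(Q[:,2]<92)&(np.hypot(Q[:,0]-527,Q[:,1]+130)<25)&ok; print('knob',cv2.minEnclosingCircle(np.ascontiguousarray(Q[k][:,:2],dtype=np.float32)))
w=(np.array([[634,-110.5],[625.2,-21.6],[627.4,-36.7],[639.3,-14.9]])-o)@J.T; print(w)
"
```

```text
blue 967 [ 591.3 -102.1] [30.  53.2] 8.49
base 42776 [ 568.9 -103.1] [200.2 244.7] 9.54
plate 14125 [ 575.1 -121.7] [126.4  89.7] 9.44
bridge 5221 [ 595.4 -118.4] [21.7 64.7] 8.4
tilt [-1.01982132e-02 -2.60853010e-02  1.97648466e+02]
blue jig rel x [-13.9 -13.7  15.7  15.9] y [-8.1 -4.  42.6 42.6]
plate jig rel x [-79.9 -77.8  36.9  38.7] y [-44.3 -42.4  43.8  44.5]
bridge jig rel x [-6.3 -5.9  6.9  7.3] y [-31.9 -30.4  31.4  31.7]
knob ((528.0245361328125, -129.1809539794922), 11.253693580627441)
[[41.7572961   1.15248534]
 [47.68848679 90.28985673]
 [47.37674705 75.03361806]
 [62.69794041 94.58127863]]
```

```bash
python3 -c "
from h import *
go(594.3,-120.2,100,99.46)"
```

```text
shift [  0.3   0.5 100.8] rot [ 0.0012  0.0005 -0.0012]
```

play_rows(xyz=[[0.3,0.5,5],[0.3,0.5,20],[0.3,0.5,42],[0.3,0.5,64],[0.3,0.5,82],[0.3,0.5,94],[0.3,0.5,99],[0.3,0.5,100.8],[0.3,0.5,100.8],[0.3,0.5,100.8]], rot=[[0,0,0],[0,0,0],[0,0,0],[0,0,0],[0,0,0],[0,0,0],[0,0,0],[0,0,0],[0,0,0],[0,0,0]], grip=[0,0,0,0,0,0,0,0,0,0])

```text
time_s: 9.0
eef_pos: [0.5949, -0.1181, 0.1014]
eef_rot: [0.001, 0.646, 0.763, 0.001]
wrist_force: [-0.4, -0.2, -0.4]
opening: 0.146
grasp_force: 59.2
```

```bash
python3 -c "
from h import *
c,P,_,_=cloud('wrist'); save('w3.png',c); np.savez('w3.npz',c=c,P=P); o=readout.get_obs(); print(o['eef_pos'],o['wrist_force'])
Q=P.reshape(-1,3)*1000;C=c.reshape(-1,3).astype(int); ok=~np.isnan(Q[:,0])
t=np.radians(9.46); J=np.array([[np.cos(t),np.sin(t)],[-np.sin(t),np.cos(t)]]); o=np.array([593.,-118.5])
W=(Q[:,:2]-o)@J.T
def s(n,m):
    w=W[m&ok]; print(n,len(w),'x',np.percentile(w[:,0],[.5,2,98,99.5]).round(1),'y',np.percentile(w[:,1],[.5,2,98,99.5]).round(1))
near=(abs(W[:,0])<60)&(abs(W[:,1])<60)
s('blue',(C[:,2]>C[:,0]+30)&(Q[:,2]>45)&(Q[:,2]<54)&near)
s('bluefar',(C[:,2]>C[:,0]+30)&(Q[:,2]>45)&(Q[:,2]<54)&near&(W[:,1]>38))
s('cap',(Q[:,2]>90)&(C[:,0]>150)&(abs(W[:,0])<12)&near)
s('foot',(Q[:,2]>64)&(Q[:,2]<92)&(C[:,0]>C[:,2]+40)&(abs(W[:,0])<12)&near)
"
```

```text
[ 0.59488229 -0.11809343  0.10130493] [ 0.29509947 -0.00819565 -0.4133057 ]
blue 2363 x [-14.1 -13.9  15.7  15.9] y [-4.3 -3.1 43.3 43.4]
bluefar 756 x [-13.9 -13.4  15.1  15.5] y [38.1 38.3 43.4 43.4]
cap 4889 x [-4.8 -4.4  8.3  8.6] y [-28.6 -27.3  33.6  34.1]
foot 695 x [-5.1 -4.7  8.4  8.5] y [33.6 33.7 36.3 36.4]
```

View pics/w3.png

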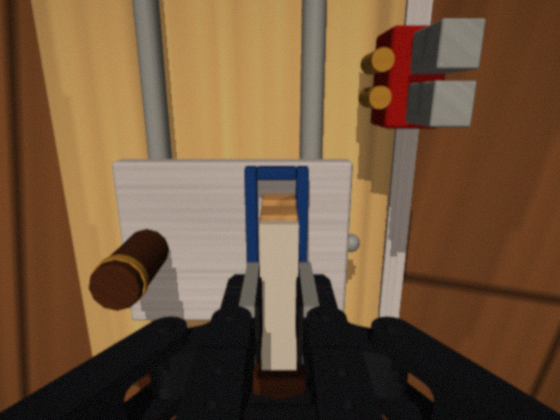

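The wrist view shows the bridge foot at (280,207) inside the nest's outline (blue walls at x = 251 and 302, far wall at (277,173)). It is about 0.8 mm too far to +x and 1.6 mm too far to +y.

play_rows(xyz=[[-0.8,-0.4,0],[-1.6,-0.8,2],[-1.6,-0.8,6],[-1.6,-0.8,10],[-1.6,-0.8,12],[-1.6,-0.8,13],[-1.6,-0.8,13],[-1.6,-0.8,13],[-1.6,-0.8,13],[-1.6,-0.8,13]], rot=[[0,0,0],[0,0,0],[0,0,0],[0,0,0],[0,0,0],[0,0,0],[0,0,0],[0,0,0],[0,0,0],[0,0,0]], grip=[0,0,0,0,0,0,0,0,0,0])

```text
time_s: 10.3
eef_pos: [0.5941, -0.1196, 0.0878]
eef_rot: [0.001, 0.646, 0.763, 0.001]
wrist_force: [-0.1, 0.6, -1.3]
opening: 0.141
grasp_force: 59.2
```

```bash
cat > chk.py <<'E'
from h import *
c,P,_,_=cloud('wrist'); save('w4.png',c); o=readout.get_obs(); print(o['eef_pos'],o['wrist_force'])
Q=P.reshape(-1,3)*1000;C=c.reshape(-1,3).astype(int); ok=~np.isnan(Q[:,0])
t=np.radians(9.46); J=np.array([[np.cos(t),np.sin(t)],[-np.sin(t),np.cos(t)]]); o=np.array([593.,-118.5])
W=(Q[:,:2]-o)@J.T
def s(n,m):
    w=W[m&ok]; print(n,len(w),'x',np.percentile(w[:,0],[.5,2,98,99.5]).round(1),'y',np.percentile(w[:,1],[.5,2,98,99.5]).round(1),'z',np.percentile(Q[m&ok][:,2],[1,50,99]).round(1))
near=(abs(W[:,0])<60)&(abs(W[:,1])<60)
s('blue',(C[:,2]>C[:,0]+30)&(Q[:,2]>45)&(Q[:,2]<54)&near)
wood=(C[:,0]>C[:,2]+40)&(abs(W[:,0])<12)&near&(Q[:,2]>45)
s('foot',wood&(W[:,1]>33));
E
python3 chk.py
```

```text
[ 0.59404809 -0.11965483  0.08775739] [-0.37860929 -0.40273868 -0.04680987]
blue 2747 x [-14.1 -13.9  15.6  15.9] y [ 0.4  1.4 43.3 43.4] z [46.4 48.8 50.3]
foot 405 x [-6.2 -5.8  7.3  7.4] y [33.  33.  35.  35.2] z [55.9 65.4 79.5]
```

play_rows(xyz=[[0,0.3,1],[0,0.3,3],[0,0.3,5],[0,0.3,7],[0,0.3,9],[0,0.3,10.5],[0,0.3,11.5],[0,0.3,12],[0,0.3,12],[0,0.3,12]], rot=[[0,0,0],[0,0,0],[0,0,0],[0,0,0],[0,0,0],[0,0,0],[0,0,0],[0,0,0],[0,0,0],[0,0,0]], grip=[0,0,0,0,0,0,0,0,0,0])

```text
time_s: 11.6
eef_pos: [0.5944, -0.1196, 0.0758]
eef_rot: [0.001, 0.646, 0.763, 0.001]
wrist_force: [0.6, 0.3, 0.9]
opening: 0.147
grasp_force: 59.2
```

```bash
python3 chk.py
```

```text
[ 0.59438563 -0.11960743  0.07576372] [-0.01563411  0.50623395 -1.44556979]
blue 2909 x [-14.1 -13.9  15.6  15.8] y [ 4.8  6.3 43.3 43.4] z [46.2 48.8 50.3]
foot 357 x [-5.8 -5.5  7.6  7.8] y [33.  33.  35.  35.1] z [45.3 53.3 67.8]
```

play_rows(xyz=[[0,0,0.6],[0,0,1.2],[0,0,1.2],[0,0,1.2],[0,0,1.2],[0,0,1.2],[0,0,1.2],[0,0,1.2],[0,0,1.2],[0,0,1.2]], rot=[[0,0,0],[0,0,0],[0,0,0],[0,0,0],[0,0,0],[0,0,0],[0,0,0],[0,0,0],[0,0,0],[0,0,0]], grip=[0,0,0,0,0.25,0.4,0.4,0.4,0.4,0.4])

```text
time_s: 12.9
eef_pos: [0.5943, -0.1196, 0.0745]
eef_rot: [0.001, 0.646, 0.763, 0.001]
wrist_force: [-0.3, 0.4, 0.0]
opening: 0.399
grasp_force: 0.0
```

play_rows(xyz=[[0,0,-2],[0,0,-8],[0,0,-20],[0,0,-36],[0,0,-54],[0,0,-72],[0,0,-86],[0,0,-95],[0,0,-100],[0,0,-100]], rot=[[0,0,0],[0,0,0],[0,0,0],[0,0,0],[0,0,0],[0,0,0],[0,0,0],[0,0,0],[0,0,0],[0,0,0]], grip=[0.4,0.4,0.4,0.4,0.5,0.6,0.6,0.6,0.6,0.6])

```text
time_s: 14.15
eef_pos: [0.5941, -0.1195, 0.1745]
eef_rot: [0.001, 0.646, 0.763, 0.001]
wrist_force: [0.6, 0.3, -0.2]
opening: 0.598
grasp_force: 0.0
```

```bash
cat >> chk.py <<'E'
s('bridge',(Q[:,2]>66)&(Q[:,2]<78)&(abs(W[:,0])<15)&(abs(W[:,1])<45))
k=(Q[:,2]>82)&(Q[:,2]<92)&(np.hypot(Q[:,0]-527,Q[:,1]+130)<25)&ok; print('knob',cv2.minEnclosingCircle(np.ascontiguousarray(Q[k][:,:2],dtype=np.float32)))
go(527.6,-129.5,175,9.46)
E
python3 chk.py
```

```text
[ 0.5939091  -0.11947024  0.17408751] [ 0.24392028 -0.25417407  0.01649478]
blue 2059 x [-14.  -13.8  15.6  15.8] y [-41.9 -40.6  42.9  43.2] z [46.8 48.9 50.4]
foot 82 x [-5.7 -5.3  7.6  7.9] y [33.3 33.4 34.8 34.8] z [46.3 52.2 54.4]
bridge 2127 x [-5.8 -5.7  7.8  8. ] y [-31.1 -30.2  31.4  32.2] z [66.7 70.9 72.4]
knob ((528.2673950195312, -129.1343536376953), 11.287104606628418)
shift [  1.1 -67.1  -1. ] rot [ 1.2000e-03 -9.0000e-04  1.5717e+00]
```

View pics/w4.png

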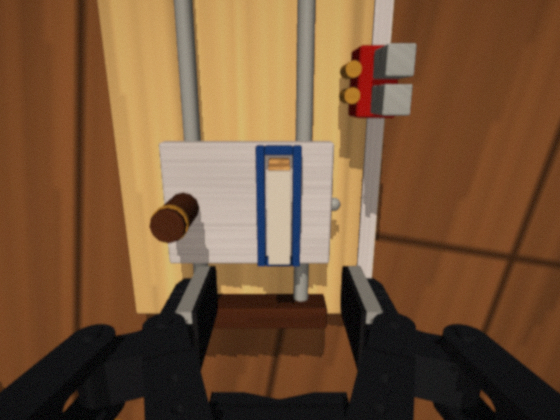

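The bridge now stands in the nest: top view (280,215), cap at 71 mm, 2 mm clear all round. The knob is at (175,218). Next I'll go to the knob with the fingers closing along the slide direction.

play_rows(xyz=[[0,-4,0],[0,-12,0],[0,-22,0],[0,-32,0],[0,-42,0],[0,-50,0],[1,-58,0],[1,-64,0],[1.1,-67,0],[1.1,-67,0]], rot=[[0,0,0.1],[0,0,0.27],[0,0,0.44],[0,0,0.61],[0,0,0.78],[0,0,0.95],[0,0,1.12],[0,0,1.29],[0,0,1.46],[0,0,1.572]], grip=[0.6,0.6,0.6,0.6,0.6,0.6,0.6,0.6,0.6,0.6])

```text
time_s: 15.45
eef_pos: [0.5272, -0.1294, 0.1736]
eef_rot: [-0.0, 0.997, 0.08, 0.0]
wrist_force: [-0.1, 0.1, 0.5]
opening: 0.601
grasp_force: 0.0
```

```bash
python3 -c "
from h import *
go(528,-129.3,70,9.46);print(readout.get_obs()['eef_pos'])"
```

```text
shift [7.000e-01 1.000e-01 1.036e+02] rot [-0.0004 -0.0006 -0.0049]
[ 0.52722155 -0.12939201  0.17356194]
```

play_rows(xyz=[[0.7,0,5],[0.7,0,20],[0.7,0,40],[0.7,0,60],[0.7,0,78],[0.7,0,92],[0.7,0,100],[0.7,0,103],[0.7,0,103.5],[0.7,0,103.5]], rot=[[0,0,0],[0,0,0],[0,0,0],[0,0,0],[0,0,0],[0,0,0],[0,0,0],[0,0,0],[0,0,0],[0,0,0]], grip=[0.6,0.6,0.6,0.6,0.6,0.6,0.6,0.6,0.6,0.6])

```text
time_s: 16.7
eef_pos: [0.5292, -0.1296, 0.0714]
eef_rot: [0.0, 0.997, 0.082, 0.001]
wrist_force: [-0.4, -0.6, -0.4]
opening: 0.6
grasp_force: 0.0
```

play_rows(xyz=[[0,0,0],[0,0,0],[0,0,0],[0,0,0],[0,0,0],[0,0,0],[0,0,0],[0,0,0],[0,0,0],[0,0,0]], rot=[[0,0,0],[0,0,0],[0,0,0],[0,0,0],[0,0,0],[0,0,0],[0,0,0],[0,0,0],[0,0,0],[0,0,0]], grip=[0.4,0.3,0.2,0,0,0,0,0,0,0])

```text
time_s: 17.95
eef_pos: [0.5289, -0.1296, 0.0713]
eef_rot: [0.0, 0.997, 0.082, 0.001]
wrist_force: [-2.8, 0.4, 6.5]
opening: 0.242
grasp_force: 58.5
```

Run:
```python
from h import *
o=readout.get_obs(); print(o['eef_pos'],o['wrist_force'],o['torque'])
# notch: pin pixels from the earlier wrist view (w2) and now from the wrist + top
t=np.radians(9.46); J=np.array([[np.cos(t),np.sin(t)],[-np.sin(t),np.cos(t)]]); org=np.array([593.,-118.5])
z=np.load('w3.npz')
views=[('w3',z['c'],z['P'])]+[(n,)+cloud(n)[:2] for n in('wrist','top')]
for n,c,P in views:
    Q=P.reshape(-1,3)*1000; C=c.reshape(-1,3).astype(int); W=(Q[:,:2]-org)@J.T
    near=(abs(W[:,0]-52)<25)&(abs(W[:,1]-80)<40)
    for lab,m in [('red',(C[:,0]>90)&(C[:,1]<45)&(C[:,2]<45)&(Q[:,2]>20)),('brass',(C[:,0]>C[:,2]+70)&(C[:,1]>80)&(Q[:,2]>38)&(Q[:,2]<55)),('guide',(Q[:,2]>74)&(Q[:,2]<83))]:
        w=W[m&near]
        if len(w)>5: print(n,lab,len(w),'x',np.percentile(w[:,0],[1,50,99]).round(1),'y',np.percentile(w[:,1],[1,50,99]).round(1))
save('w5.png',views[1][1])
```

```text
[ 0.52891605 -0.12956391  0.07129701] [-2.77714823  0.35925488  6.45181768] [ 0.02028879  0.30301666 -0.02869566]
w3 red 2009 x [51.3 56.  62.7] y [ 62.7  84.4 104.4]
w3 brass 785 x [43.2 47.7 52.3] y [71.1 87.6 95.6]
w3 guide 4384 x [59.5 67.  75.3] y [ 64.7  86.3 101.8]
wrist brass 17 x [42.4 42.7 43.2] y [76.1 91.8 93. ]
top red 48 x [50.9 56.4 59.9] y [ 63.5  83.8 103.3]
top brass 31 x [41.9 46.4 52.2] y [ 70.4  85.7 101.4]
top guide 78 x [59.3 66.6 74.7] y [ 64.3  80.7 101.5]
```

View pics/w5.png

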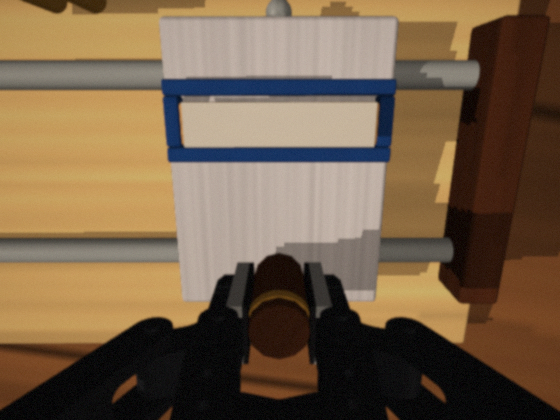

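The knob is gripped at (280,310) and the bridge still stands in the nest at (280,123). The notch lies about 83.4 mm along jig +y, which is tool -y. I'll slide most of the way first.

play_rows(xyz=[[0,-2,0],[0,-7,0],[0,-15,0],[0,-24,0],[0,-33,0],[0,-42,0],[0,-50,0],[0,-57,0],[0,-61,0],[0,-62,0]], rot=[[0,0,0],[0,0,0],[0,0,0],[0,0,0],[0,0,0],[0,0,0],[0,0,0],[0,0,0],[0,0,0],[0,0,0]], grip=[0,0,0,0,0,0,0,0,0,0])

```text
time_s: 19.3
eef_pos: [0.5187, -0.0683, 0.0713]
eef_rot: [0.001, 0.997, 0.083, 0.001]
wrist_force: [-1.5, -3.1, 6.7]
opening: 0.239
grasp_force: 58.9
```

Run:
```python
from h import *
o=readout.get_obs(); t=np.radians(9.46); u=np.array([-np.sin(t),np.cos(t)]); v=np.array([np.cos(t),np.sin(t)])
d=(o['eef_pos'][:2]-np.array([.528916,-.129564]))*1000; f=o['wrist_force'][:2]
print('travel',d@u,'side',d@v,'F along',f@u,'side',f@v,o['wrist_force'][2])
```

```text
travel 62.137965666426375 side -0.0036078006870656765 F along -2.7851131257985915 side -1.9847010206041267 6.6849023520361674
```

play_rows(xyz=[[0,-2,0],[0,-5,0],[0,-8,0],[0,-11,0],[0,-14,0],[0,-17,0],[0,-19.5,0],[0,-21.2,0],[0,-21.2,0],[0,-21.2,0]], rot=[[0,0,0],[0,0,0],[0,0,0],[0,0,0],[0,0,0],[0,0,0],[0,0,0],[0,0,0],[0,0,0],[0,0,0]], grip=[0,0,0,0,0,0,0,0,0,0])

```text
time_s: 20.55
eef_pos: [0.5152, -0.0474, 0.0713]
eef_rot: [0.0, 0.997, 0.082, 0.001]
wrist_force: [-3.3, -1.5, 7.7]
opening: 0.243
grasp_force: 59.6
```

```bash
cat > f.py <<'E'
from h import *
o=readout.get_obs(); t=np.radians(9.46); u=np.array([-np.sin(t),np.cos(t)]); v=np.array([np.cos(t),np.sin(t)])
d=(o['eef_pos'][:2]-np.array([.528916,-.129564]))*1000; f=o['wrist_force'][:2]
print('travel',d@u,'side',d@v,'F along',f@u,'side',f@v,o['wrist_force'][2],o['grasp_force'])
E
python3 f.py
```

```text
travel 83.3427757607312 side 0.0012964379071274124 F along -0.8934878423453251 side -3.5203275502110998 7.657855931983261 59.55416142940521
```

Run:
```python
from h import *
c,P,_,_=cloud('wrist'); save('w6.png',c)
t=np.radians(9.46); J=np.array([[np.cos(t),np.sin(t)],[-np.sin(t),np.cos(t)]]); org=np.array([593.,-118.5])
Q=P.reshape(-1,3)*1000; C=c.reshape(-1,3).astype(int); W=(Q[:,:2]-org)@J.T
for lab,m in [('blue',(C[:,2]>C[:,0]+30)&(Q[:,2]>45)&(Q[:,2]<54)),('red',(C[:,0]>90)&(C[:,1]<45)&(C[:,2]<45)&(Q[:,2]>20)&(W[:,0]>45)),('guide',(Q[:,2]>74)&(Q[:,2]<83)&(W[:,0]>45))]:
    w=W[m]
    if len(w)>5: print(lab,len(w),'x',np.percentile(w[:,0],[1,50,99]).round(1),'y',np.percentile(w[:,1],[1,50,99]).round(1))
```

```text
blue 7706 x [-13.8   5.8  15.7] y [ 41.2  83.7 125.9]
```

View pics/w6.png

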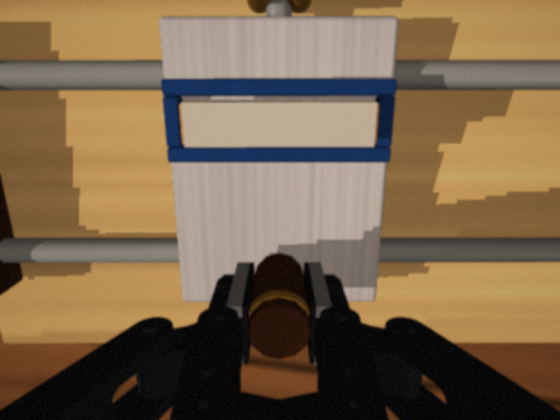

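The ball at (279,8) sits midway between the two pins at (260,3) and (300,3). The force along the slide is under 1 N, and the bridge is still seated at (280,123). The arm is at rest with the knob gripped.

```bash
python3 -c "
from bench import ctrl
print(ctrl.hand_in())"
```

```text
the job is handed in; nothing more can be done
None
```

I stood the bridge upright in the nest and let go of it, slid the carriage to the red stop until its ball sat between the two pins, and handed the job in at about 20.6 s with the knob still gripped.

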